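Load the filing jig and bolt its leaf

TASK

Take the bezel with the long raised rib out of the rack, lay it rib side up in the nest of dowels on the filing jig, swing the jig's hinged leaf down over it so that the rib stands in the leaf's window, and slide the bolt fully home into its keeper. Leave the two other bezels standing in the rack and do not disturb the things lying about.

Things in the scene. Friction and masses are not known exactly. Their poses are not given: they have to be found in the camera images.
- ribbed_bezel: brown plate 138 x 54 x 12 mm with a raised rib 88 x 28 mm, 4 mm high, in the middle of one face, 0.11 to 0.22 kg. Origin: centre of the face without rib (underside); x along the 138 mm, y along the 54 mm, z out through the rib face. At the start it stands on a long edge in the rack. Turned half round about z it fits the nest as well.
- plain_bezel: plate of the same outline, 138 x 54 x 12 mm, without a rib; same frame; stands in the rack and stays there
- bossed_bezel: plate of the same outline, 138 x 54 x 12 mm, with two round bosses 22 mm wide, 4 mm high, instead of the rib; same frame; stands in the rack and stays there
- rack: fixed wooden board 136 (x) x 136 (y) x 10 mm; origin under its centre. Plates stand at y = -46, 0, +46 mm in any order, long edge along x, top edge 64 mm above the worktop, all raised faces to the rack's -y, between upright 6 mm pins, 32 mm high, at x = -56 and +56 mm (1.5 mm play a side); between the pins the faces are free.
- jig: fixed steel filing jig on the worktop, base plate 14 mm thick reaching from x = -77 to +73 and y = -87 to +113 mm; origin: under the middle of the nest at worktop height; x points across the nest from the bolt side to the hinge side, y along the nest towards the keeper
- nest (a point): centre of the nest, on top of the base plate, 14 mm above the worktop. The bezel lies here, its 138 mm along the jig's y, between six 8 mm dowels, 10 mm high with tapered tops: at x = -32.5 and 32.5 with y = -45 and 45 mm, and at x = 0 with y = -74.5 and 74.5 mm. Clearance 1.5 mm a side; the long sides are free for fingers between the dowels.
- leaf (a joint): hinge of the leaf, rad: 0 closed, up to 2.3 as it opens up and back; starts at 1.85 to 2.2. Axis along the jig's y at x = 58 mm, 32 mm above the worktop. Stiff: stays at any angle, 3 to 5 N at the free edge. Aluminium frame (closed: 27 to 37 mm above the worktop, x -56 to 46, y -78 to 78 mm) with a window 98 x 36 mm; it closes only over a bezel lying right in the nest, rib up.
- leaf_edge (a point): point on the leaf's outer face (upper face when closed), 6 mm from its free edge, 108 mm from the hinge axis, at jig y = -60 mm; the corner there, from y = -78 to -44 mm, is clear of the bolt and its guides: push here
- bolt (a joint): slide of the bolt on the leaf, m: 0 = drawn back, 0.034 = stop, fully home through the keeper; it slides along the jig's +y. About 3 N. Starts at 0 to 0.006. The bolt is a 12 mm steel rod in two guides on the leaf's outer face; it can enter only when the leaf is fully closed.
- bolt_grip (a point): point in the bolt's grip post, a 15 mm round post square to the leaf, 10 mm below its top. Leaf closed: 76 mm above the worktop at jig x = -44, y = 8 mm + bolt value; the post can be gripped down to 58 mm above the worktop. The guides, up to 54 mm above the worktop, are at jig y = -32 and 56 mm.
- bolt_tip (a point): centre of the rod's tip, 70 mm towards the keeper from the post
- keeper (a point): middle of the keeper's 16 mm hole, 20 mm long in the bolt's direction; the keeper is a steel block on the jig base, 34 mm wide, top 63 mm above the worktop
- oil_bottle: upright bottle 38 x 38 x 108 mm, bystander; origin under its middle
- oilstone: grey stone stick 22 (x) x 90 (y) x 12 mm lying, bystander; origin under its middle
- tape_roll: black roll of tape 58 mm wide, 19 mm high, bystander; origin under its middle
- punch: steel punch 9 (x) x 105 (y) x 9 mm lying, bystander; origin under its middle
- steel_block: ground steel block 35 (x) x 50 (y) x 30 mm, bystander; origin under its middle
- brass_block: brass block 28 (x) x 45 (y) x 22 mm, bystander; origin under its middle
- clamp_end (a point): inner end of the arm of a fixed bar clamp, 40 mm above the worktop; from here the arm, 30 mm wide, runs 170 mm back over the worktop's front edge towards the robot
- cord (a point): point on a fixed hanging cord to the right of the rack; it runs at world y = -0.42 to -0.40 and rises from 70 mm above the front edge to 300 mm at the back: keep the hand to its left. Beyond it, at world y = -0.50 from x = 0.31 to the back, stands a fixed upright wire mesh with a post at its front; the hand may start outside it and must be drawn in to pass round the post.

How it is judged:
By the outcome, as a careful person would: the job done as asked, in the order asked, and still so for the second after the job is handed in, with the robot touching nothing.
It also fails if it takes over 72 s, if anything falls off the work surface, if the arm or the gripper's body presses on something with over 40 N, if the wrist force passes 120 N, or if a joint passes its speed limit or range.

ROBOT

A 6-joint arm with a two-finger parallel gripper is mounted at the origin on a cart in front of the work surface, level with it; the furniture and walls round the work are solid. World frame = base frame: x ahead of the robot, y to its left, z up, the work surface at z = 0. Lengths are in m, angles in rad, forces in N, time in s.
With the tool pointing down it reaches from about 0.3 to 0.875 m from the base axis. Payload 6.4 kg.
Tool frame: the origin (TCP) lies between the finger pads; the fingertips stand r.tcp_to_tips ahead of it and the grasp point (between the pads) lies 5 mm behind it (r.tcp_to_tips is the distance from the TCP to the fingertips, in m); z points along the fingers, y is the line along which they close (so a half turn about z gives the same grasp; the last joint's range is limited). The gripper opens to 88 mm and grips with 3 to 60 N. Pads are 18 mm wide; open, the fingers measure 123 mm over their backs; the gripper's body (75 mm by 187 mm) begins 45 mm behind the grasp point.
Start: joints at [1.031, 0.181, 1.607, -0, 1.354, -0.206], TCP at [0.188, 0.543, 0.253] pointing down, gripper open.
Joint ranges: [-2.99, 2.99], [-0.89, 2.07], [0.3, 2.58], [-1.14, 4.28], [0, 2.63], [-3.12, 3.12]. Speed limits (rad/s): [2.57, 2.57, 3.01, 3.14, 3.14, 3.14].

INTERFACE

Orientations are given as a rotation vector (axis times angle).
In Python, from bench import r, viewer, probe_bus, order gives the robot as it stands (r), with the cameras (viewer), the readings (probe_bus) and the job (order).
- The arm moves only by the shell command python3 inch.py 'ROWS' [OPENING] [FORCE]. ROWS is a JSON list of rows, 1 to 20 of them, each of 6 numbers: dx, dy, dz in m, then a rotation vector rx, ry, rz in rad; each row is the pose to reach, as a shift and turn from the pose commanded when the command began, along the tool's axes at that moment; what a row does not reach only later rows make up. A row lasts 1/12 s, in which the tool goes at most 0.0417 m and 0.125 rad, less where a joint would pass 70% of its speed; a pose out of reach is approached as far as the arm can. OPENING is the opening from 0.0 (shut) to 1.0 (fully open), set as the command begins (- or left out keeps the last). The fingers move at their own pace and stop on an object; FORCE is the grip in N (left out, the last holds). Time passes only in rows, so rows that do not move let the fingers close. It prints the time, the measured TCP pose, the force, the opening and the grip force at its end.
- probe_bus.read_state(): the state, without advancing time (a new reading comes with each control period).
- viewer.capture(name): name is "side" or "top" or "wrist"; returns the picture (480x640x3 uint8, blue, green, red); there is no depth.
- viewer.get_calibration(name): a dict with "K" (3x3 intrinsics, pixels), "k1" (the pictures are not rectified: a ray, as slopes to the right and down, at radius r is drawn at 1 + k1 r^2 times it, then the intrinsics apply), "rvec" (rotation vector, rad) and "tvec" (3), from world to camera coordinates, as OpenCV has them. Camera axes: x right, y down, z forward; pixel columns grow to the right and rows downward; lengths in m; the calibration is good to about 2 mm. A picture is of the moment at which its call begins: read the wrist's pose just before it. get_calibration takes no time and is no camera call; for the wrist camera it gives the pose at the moment of the call.
- order.job_done(): hands the job in; it is judged then, once.
The state is a dict: "t": time; "qpos": joint angles; "qd": joint speeds; "tau": joint torques, N m; "tool_pos": TCP position; "eef_rot": TCP orientation; "wrist_force": force on the tool from outside, world axes, zero at the start; "wrist_torque": the same for the moment, N m; "opening": opening from 0.0 (shut) to 1.0 (fully open); "gripper_force": force on a finger pad.
Only numpy, scipy, OpenCV 4.12 (cv2) and the standard library are available. Lean on these libraries where they do the work, as an engineer would, in place of code of your own. Each camera call takes 0.05 s, during which the arm holds its last target. There are 200 camera calls.

## Working session

There is one attempt and no reset: what is moved stays moved. The work goes in short steps, Python scripts to look and compute and a shell command to move; the robot and the scene stay as the last step left them, time stands still between calls to the robot, and variables do not carry over. Pictures are saved under pics/ and viewed, at most 10 in all, crops included, and the job is handed in when it is done.

```bash
ls; mkdir -p pics
cat > h.py <<'E'
import numpy as np, cv2
from scipy.spatial.transform import Rotation as R
from bench import r, viewer, probe_bus, order
def cal(n):
    c=viewer.get_calibration(n); return np.array(c["K"],float),float(c["k1"]),R.from_rotvec(np.ravel(c["rvec"])).as_matrix(),np.ravel(c["tvec"])
def ray(c,uv):
    K,k1,M,t=c
    p=cv2.undistortPoints(np.array([[uv]],float),K,np.array([k1,0,0,0,0.]))[0,0]
    return -M.T@t, M.T@np.array([p[0],p[1],1.])
def onz(c,uv,z):
    o,d=ray(c,uv); return o+d*(z-o[2])/d[2]
def proj(c,P):
    K,k1,M,t=c
    return cv2.projectPoints(np.array(P,float).reshape(-1,1,3),cv2.Rodrigues(M)[0],t,K,np.array([k1,0,0,0,0.]))[0][:,0]
def tri(obs):
    A=np.zeros((3,3));b=np.zeros(3);L=[]
    for c,uv in obs:
        o,d=ray(c,uv);d/=np.linalg.norm(d);Q=np.eye(3)-np.outer(d,d);A+=Q;b+=Q@o;L.append((o,d))
    X=np.linalg.solve(A,b); return X,[np.linalg.norm(np.cross(X-o,d)) for o,d in L]
E
python3 - <<'E'
from h import *
print(probe_bus.read_state(), r.tcp_to_tips)
for n in("top","side","wrist"):
    c=cal(n); print(n,c[0][0,0],c[1],-c[2].T@c[3],c[2][2]); cv2.imwrite(f"pics/{n}0.png",viewer.capture(n))
E
```

```text
bench.py
inch.py
pics
{'t': 0.0, 'qpos': array([ 1.03071372e+00,  1.81511714e-01,  1.60800238e+00,  3.69128605e-05,
        1.35377782e+00, -2.06308633e-01]), 'qd': array([-4.53931898e-04, -8.19500883e-05, -2.12896842e-04, -9.36872466e-04,
        1.64657678e-03, -1.07092724e-03]), 'tau': array([-7.39842162e-04, -4.33857894e+01, -3.41850650e+01,  7.00087566e-02,
        3.86023941e-02, -1.88657405e-04]), 'tool_pos': array([0.1880901 , 0.54283456, 0.25182932]), 'eef_rot': array([-5.21764333e-01, -3.09729837e+00,  2.46431201e-03]), 'wrist_force': array([-0.74204732, -0.54442033,  0.27819966]), 'wrist_torque': array([-0.0186372 ,  0.02638816, -0.0298516 ]), 'gripper_force': 0.0, 'opening': 0.995857902835077} 0.014
top 597.9415355735962 -0.007462150081880175 [ 0.38398981 -0.02228193  1.55709687] [ 0.08426312  0.01507004 -0.99632957]
side 483.54588047964086 0.02698648696354707 [0.39258812 1.00274158 0.88050773] [ 0.08915178 -0.80352494 -0.58855724]
wrist 368.7086486159363 0.010363236681694758 [0.12447543 0.56540083 0.38391135] [ 0.24725158 -0.08867341 -0.96488532]
```

View pics/top0.png

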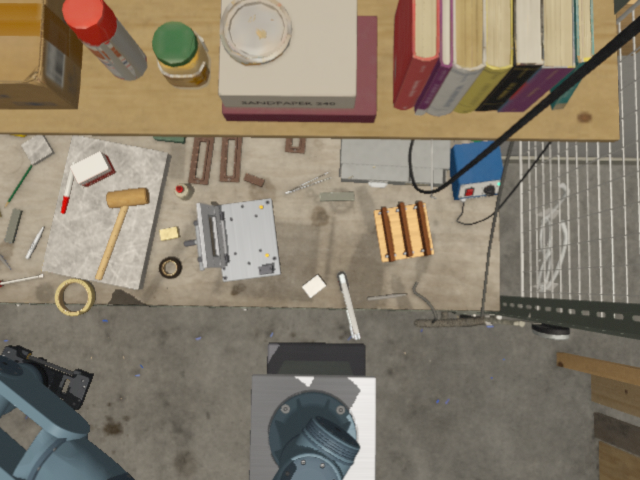

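View pics/side0.png

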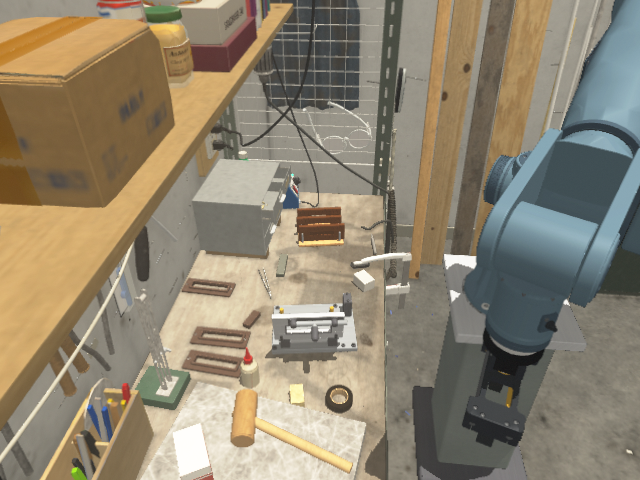

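The top view shows the rack at about (403,232) and the jig at about (240,240). The leaf is open to the left (+y), around u=205, and the keeper block is at about (267,268). The side view agrees. Next I'll enlarge both.

Run:
```python
from h import *
t=cv2.imread("pics/top0.png")
a=cv2.resize(t[180:310,150:290],None,fx=2.8,fy=2.8,interpolation=cv2.INTER_CUBIC); b=cv2.resize(t[180:310,290:435],None,fx=2.8,fy=2.8,interpolation=cv2.INTER_CUBIC)
cv2.imwrite("pics/crop1.png",np.hstack([a,b]))
c=cal("top")
for n,uv,z in [("rack",(403,232),.03),("jig",(250,240),.014),("front edge",(300,306),0),("keeper",(267,268),.06),("clamp",(342,274),.04),("block",(315,286),.03),("shelfedge",(300,137),.5),("mesh post",(505,305),0),("oil",(183,190),.1),("punch",(387,296),0),("tape",(170,267),.02),("drawer",(375,185),.0)]: print(n,onz(c,uv,z).round(3))
```

```text
rack [ 0.521 -0.224  0.03 ]
jig [0.496 0.17  0.014]
front edge [0.328 0.038 0.   ]
keeper [0.423 0.12  0.06 ]
clamp [ 0.411 -0.069  0.04 ]
block [ 0.38  -0.001  0.03 ]
shelfedge [0.648 0.024 0.5  ]
mesh post [ 0.338 -0.491  0.   ]
oil [0.611 0.328 0.1  ]
punch [ 0.357 -0.187  0.   ]
tape [0.423 0.374 0.02 ]
drawer [ 0.647 -0.154  0.   ]
```

View pics/crop1.png

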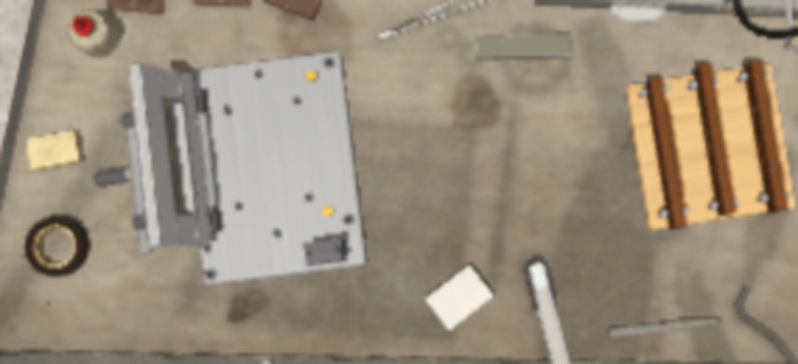

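The top-view crop shows six dowels at crop pixels (258,74), (297,100), (228,110), (238,206), (308,197) and (277,233). The rack's three plates are at crop u≈665, 715 and 770, along roughly world x. I'll bring the wrist camera over next and have a planner script report distances in tool axes.

```bash
cat >> h.py <<'E'
def go(p,xdir=None,zdir=(0,0,-1)):
    """tool-axes delta from the present pose to TCP p with tool x towards xdir, z along zdir"""
    s=probe_bus.read_state();M=R.from_rotvec(s["eef_rot"])
    d=M.inv().apply(np.array(p)-s["tool_pos"]); w=np.zeros(3)
    if xdir is not None:
        z=np.array(zdir,float);z/=np.linalg.norm(z);x=np.array(xdir,float);x-=z*(x@z);x/=np.linalg.norm(x)
        w=(M.inv()*R.from_matrix(np.c_[x,np.cross(z,x),z])).as_rotvec()
    print("d",d.round(4),"w",w.round(4),"rows",np.ceil(np.linalg.norm(d)/.0417),np.ceil(np.linalg.norm(w)/.125))
E
python3 -c "
from h import *
go([.44,-.03,.33],[-1,-.157,0])"
```

```text
d [-0.4256 -0.4589 -0.0775] w [-0.0012 -0.0006 -0.4896] rows 16.0 4.0
```

```bash
python3 inch.py '[[0,0,-0.078,0,0,0],[0,0,-0.078,0,0,0],[-0.426,-0.459,-0.078,0,0,-0.49],[-0.426,-0.459,-0.078,0,0,-0.49],[-0.426,-0.459,-0.078,0,0,-0.49],[-0.426,-0.459,-0.078,0,0,-0.49],[-0.426,-0.459,-0.078,0,0,-0.49],[-0.426,-0.459,-0.078,0,0,-0.49],[-0.426,-0.459,-0.078,0,0,-0.49],[-0.426,-0.459,-0.078,0,0,-0.49],[-0.426,-0.459,-0.078,0,0,-0.49],[-0.426,-0.459,-0.078,0,0,-0.49],[-0.426,-0.459,-0.078,0,0,-0.49],[-0.426,-0.459,-0.078,0,0,-0.49],[-0.426,-0.459,-0.078,0,0,-0.49],[-0.426,-0.459,-0.078,0,0,-0.49],[-0.426,-0.459,-0.078,0,0,-0.49],[-0.426,-0.459,-0.078,0,0,-0.49],[-0.426,-0.459,-0.078,0,0,-0.49],[-0.426,-0.459,-0.078,0,0,-0.49]]'
python3 - <<'E'
from h import *
import pickle
s=probe_bus.read_state(); c=cal("wrist"); im=viewer.capture("wrist"); cv2.imwrite("pics/w1.png",im); pickle.dump(c,open("w1.pkl","wb")); print(s["qpos"].round(3),-c[2].T@c[3])
E
```

```text
t: 1.82
tool_pos: [0.4402, -0.03, 0.3302]
eef_rot: [0.242, -3.131, -0.002]
wrist_force: [0.2, 0.2, 0.3]
opening: 0.996
gripper_force: 0.0
[-0.339 -0.19   1.821  0.     1.513 -2.064] [ 0.37367248 -0.04024819  0.46227742]
```

View pics/w1.png

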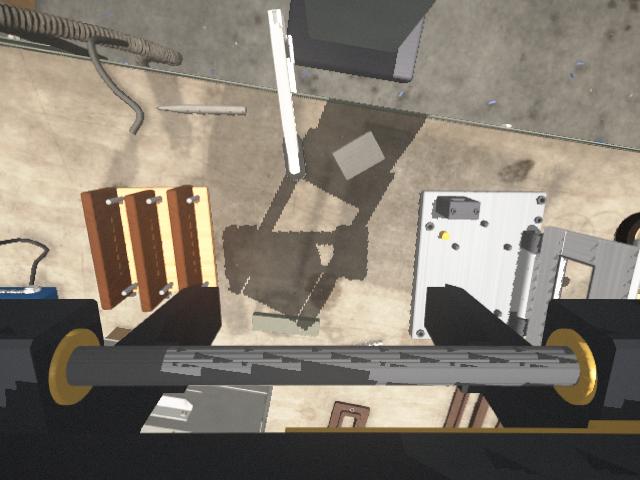

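The wrist view, rotated half round, shows the rack's plates at u≈105, 145 and 190 with their +y faces. No rib shows there, so the raised faces probably look towards -y. The jig is at right with the keeper at (458,208). I'll look from further to -y.

```bash
python3 -c "
from h import *
go([.44,-.30,.37])"
```

```text
d [ 0.0421 -0.2675 -0.0399] w [0. 0. 0.] rows 7.0 0.0
```

```bash
python3 inch.py '[[0.04,-0.267,-0.04,0,0,0],[0.04,-0.267,-0.04,0,0,0],[0.04,-0.267,-0.04,0,0,0],[0.04,-0.267,-0.04,0,0,0],[0.04,-0.267,-0.04,0,0,0],[0.04,-0.267,-0.04,0,0,0],[0.04,-0.267,-0.04,0,0,0],[0.04,-0.267,-0.04,0,0,0],[0.04,-0.267,-0.04,0,0,0]]'
python3 - <<'E'
from h import *
import pickle
s=probe_bus.read_state(); c=cal("wrist"); im=viewer.capture("wrist"); cv2.imwrite("pics/w2.png",im); pickle.dump(c,open("w2.pkl","wb")); print(s["qpos"].round(3),-c[2].T@c[3])
q=proj(c,[(x,y,.03) for x in (.43,.62) for y in (-.34,-.12)]);print(q)
a=np.clip(q.min(0),0,None).astype(int);b=np.minimum(q.max(0),[640,480]).astype(int)
cv2.imwrite("pics/w2c.png",cv2.resize(im[a[1]:b[1],a[0]:b[0]],None,fx=3,fy=3,interpolation=cv2.INTER_CUBIC)[:600,:800]);print(a,b)
E
```

```text
t: 2.62
tool_pos: [0.4428, -0.2989, 0.3706]
eef_rot: [0.246, -3.132, -0.002]
wrist_force: [-0.0, 0.4, -0.4]
opening: 0.996
gripper_force: 0.0
[-8.160e-01  1.500e-02  1.552e+00  1.000e-03  1.576e+00 -2.544e+00] [ 0.3761776  -0.30927923  0.50252117]
[[291.97978225 183.34442372]
 [460.52848703 209.97136751]
 [273.79814669 318.12632654]
 [426.89104897 340.09803892]]
[273 183] [460 340]
```

View pics/w2c.png

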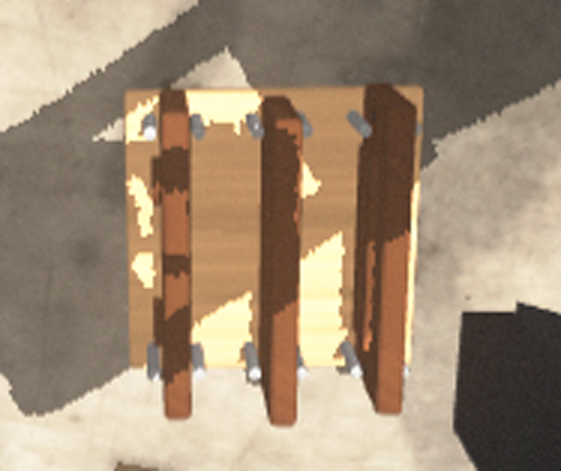

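The crop shows the left plate (most -y) with two bumps on its left side, so it is bossed. The middle one looks plain. The right one (most +y), at crop u≈385, shows a raised strip at (370,300). I'll boost the contrast to confirm.

Run:
```python
from h import *
im=cv2.imread("pics/w2.png")[200:330,315:420].astype(float)/255
im=(np.clip(im*1.3,0,1)**.45*255).astype(np.uint8)
cv2.imwrite("pics/w2d.png",cv2.resize(im,None,fx=4.6,fy=4.6,interpolation=cv2.INTER_CUBIC))
```

```text
(no output)
```

View pics/w2d.png

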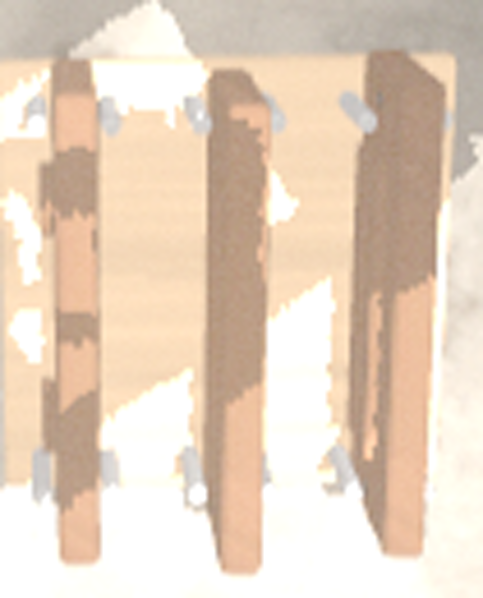

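The boosted crop shows that the right plate (most +y) carries the long raised rib on its -y face, from v≈140 to 460. So the ribbed bezel is the one nearest the jig. Next I'll measure its top edge, and the jig from its dowels.

```bash
cat > m.py <<'E'
from h import *
import pickle
w1=pickle.load(open("w1.pkl","rb"));w2=pickle.load(open("w2.pkl","rb"));ct=cal("top")
def dow(P,pts,z):
    # fit 2D pose of jig; order of P is jig points
    W=np.array([onz(*a,z)[:2] for a in pts]);P=np.array(P)
    a=P-P.mean(0);b=W-W.mean(0);th=np.arctan2((a[:,0]*b[:,1]-a[:,1]*b[:,0]).sum(),(a*b).sum())
    M=np.array([[np.cos(th),-np.sin(th)],[np.sin(th),np.cos(th)]]);t=W.mean(0)-M@P.mean(0)
    return th,t,(W-(P@M.T+t))*1000
E
python3 - <<'E'
from m import *
D={"a":(0,-.0745),"b":(-.0325,-.045),"c":(.0325,-.045),"d":(.0325,.045),"e":(-.0325,.045),"f":(0,.0745)}
px={"a":(258,74),"b":(297,100),"c":(228,110),"d":(238,206),"e":(308,197),"f":(277,233)}
th,t,res=dow(list(D.values()),[(ct,(150+u/2.8,180+v/2.8)) for u,v in px.values()],.024)
print("jig",th,t,res.round(1))
M=np.array([[np.cos(th),-np.sin(th)],[np.sin(th),np.cos(th)]])
n=[(406.7,219.6),(403,320.7)]
X=[onz(w2,p,.064) for p in n];print(X,np.linalg.norm(X[0]-X[1]))
im=cv2.imread("pics/w1.png")
def crop(im,c,x0,y0,x1,y1,pts,f):
    o=cv2.resize(im[y0:y1,x0:x1],None,fx=f,fy=f,interpolation=cv2.INTER_CUBIC)
    for p in proj(c,pts): cv2.circle(o,tuple(int(v) for v in ((p-[x0-.5,y0-.5])*f)),3,(255,0,255),1)
    return o
J=[(*(M@np.array(p)+t),.024) for p in D.values()]
A=crop(im,w1,75,175,235,325,X,2.4); B=crop(im,w1,405,175,565,325,J,2.4)
t0=cv2.imread("pics/top0.png")
C=crop(t0,ct,370,195,440,265,X,3.4);E_=crop(t0,ct,215,195,285,265,J,3.4)
o=np.zeros((600,770,3),np.uint8);o[:360,:384]=A;o[:360,384:768]=B;o[360:598,:238]=C;o[360:598,384:622]=E_
cv2.imwrite("pics/comp.png",o)
E
```

```text
jig 1.7119628710823902 [0.50890399 0.18028274] [[-0.5  0.3]
 [ 0.5 -0.1]
 [-0.5 -0.9]
 [ 0.   0.2]
 [ 0.1  0.4]
 [ 0.4  0.1]]
[array([ 0.44765616, -0.19483032,  0.064     ]), array([ 0.57982211, -0.17078087,  0.064     ])] 0.1343361958823127
```

View pics/comp.png

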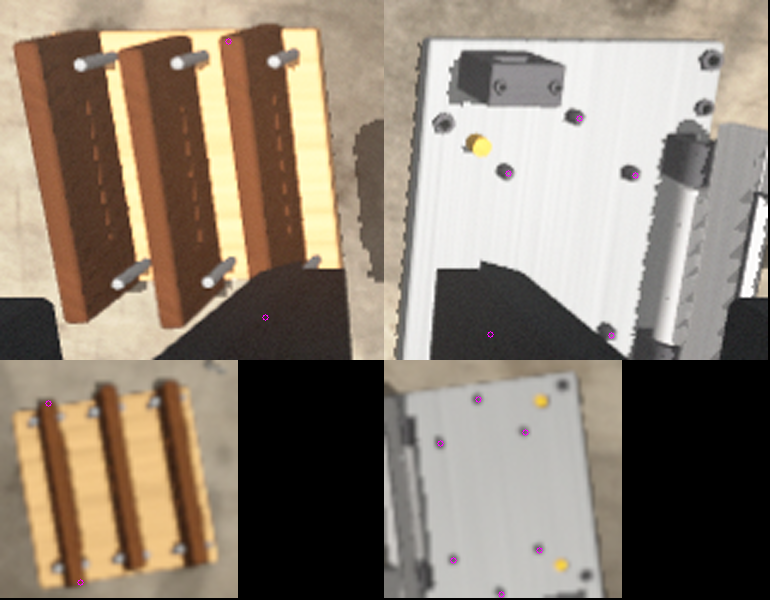

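The composite shows the dowel fit landing on every dowel in both views, with w1 agreeing within about 1 px. In w1 the ribbed plate's near top end is at (231,37). In the top view the plate spans from (46,402) to (72,580). I'll cross-check the plate's height and yaw.

Run:
```python
from m import *
f=lambda u,v:(75-.5+u/2.4,175-.5+v/2.4)
g=lambda u,v:(315-.5+u/4.6,200-.5+v/4.6)
print("near tri",tri([(w1,f(231,37)),(w2,g(422,90))]))
for n,c,h,ab in [("R w2",w2,g,[(422,92),(405,555)]),("M w2",w2,g,[(246,105),(240,572)]),("L w2",w2,g,[(75,94),(80,562)]),("L w1",w1,f,[(27,43),(75,322)]),("M w1",w1,f,[(132,49),(172,327)])]:
    P=[onz(c,h(*p),.064) for p in ab];d=P[1]-P[0];print(n,P[0][:2].round(4),P[1][:2].round(4),((P[0]+P[1])/2)[:2].round(4),np.linalg.norm(d).round(4),np.arctan2(d[1],d[0]).round(3))
# mids by triangulation of L and M far ends
print("Lnear",tri([(w1,f(27,43)),(w2,g(75,94))]),"Mnear",tri([(w1,f(132,49)),(w2,g(246,105))]))
```

```text
near tri (array([ 0.44674843, -0.19491606,  0.06145594]), [np.float64(0.0007521670010614027), np.float64(0.0007521670010612552)])
R w2 [ 0.4476 -0.1954] [ 0.5791 -0.1715] [ 0.5134 -0.1835] 0.1337 0.18
M w2 [ 0.4582 -0.2405] [ 0.5917 -0.2167] [ 0.525  -0.2286] 0.1355 0.176
L w2 [ 0.4623 -0.2855] [ 0.5957 -0.2622] [ 0.529  -0.2738] 0.1354 0.173
L w1 [ 0.4623 -0.2835] [ 0.5963 -0.2621] [ 0.5293 -0.2728] 0.1357 0.158
M w1 [ 0.4578 -0.2374] [ 0.5919 -0.2156] [ 0.5248 -0.2265] 0.1359 0.161
Lnear (array([ 0.4629327 , -0.28530733,  0.06108396]), [np.float64(1.6326848629864632e-05), np.float64(1.6326848629948122e-05)]) Mnear (array([ 0.45894909, -0.23972544,  0.05926249]), [np.float64(0.00017688419257246794), np.float64(0.00017688419257245376)])
```

The plate's height came out at about 61 mm by triangulation against 64 mm given. Spacing is 45.5 mm, yaw about 0.168, and the plate centre is (0.514,-0.183). I'll turn the hand half round, which keeps wrist travel free for the laying turn, and go above the plate. I'll also work out the leaf angle.

Run:
```python
from m import *
th=1.712;O=np.array([.5089,.1803]);M=np.array([[np.cos(th),-np.sin(th)],[np.sin(th),np.cos(th)]])
def J(x,y,z): return (*(O+M@[x,y]),z)
print("obs (197.5,203.2) (202.5,269.3)")
for a in np.arange(1.8,2.31,.1):
    P=[J(.058-.114*np.cos(a)+.005*np.sin(a),y,.032+.114*np.sin(a)+.005*np.cos(a)) for y in(-.078,.078)]
    print(a.round(2),proj(ct,P).round(1).tolist())
go([.5143,-.185,.16],[-np.cos(.168),-np.sin(.168),0])
```

```text
obs (197.5,203.2) (202.5,269.3)
1.8 [[198.6, 203.1], [205.8, 267.8]]
1.9 [[194.5, 203.9], [201.6, 268.4]]
2.0 [[190.6, 204.7], [197.7, 269.0]]
2.1 [[187.1, 205.5], [194.1, 269.6]]
2.2 [[183.9, 206.3], [190.9, 270.2]]
2.3 [[181.2, 207.2], [188.1, 270.7]]
d [-0.0883  0.1001  0.2106] w [ 0.0012 -0.0001 -0.0103] rows 6.0 1.0
```

Leaf at about 1.85 rad. Now the half turn and the move above the plate.

```bash
python3 inch.py '[[-0.088,0.1,0,0,0,1.5],[-0.088,0.1,0,0,0,1.5],[-0.088,0.1,0,0,0,1.5],[-0.088,0.1,0,0,0,1.5],[-0.088,0.1,0,0,0,1.5],[-0.088,0.1,0,0,0,1.5],[-0.088,0.1,0,0,0,1.5],[-0.088,0.1,0,0,0,1.5],[-0.088,0.1,0,0,0,1.5],[-0.088,0.1,0,0,0,1.5],[-0.088,0.1,0,0,0,1.5],[-0.088,0.1,0.1,0,0,2.5],[-0.088,0.1,0.1,0,0,2.5],[-0.088,0.1,0.1,0,0,2.5],[-0.088,0.1,0.1,0,0,2.5],[-0.088,0.1,0.1,0,0,2.5],[-0.088,0.1,0.1,0,0,2.5],[-0.088,0.1,0.1,0,0,2.5],[-0.088,0.1,0.1,0,0,2.5],[-0.088,0.1,0.1,0,0,2.5]]' 0.32
python3 -c "
from h import *
print(probe_bus.read_state()['qpos'].round(2))
go([.5143,-.185,.16],[np.cos(.168),np.sin(.168),0])"
```

```text
t: 4.33
tool_pos: [0.5138, -0.1844, 0.2709]
eef_rot: [-2.873, -1.27, -0.0]
wrist_force: [-0.2, -0.6, 0.5]
opening: 0.319
gripper_force: 0.0
[-0.56  0.1   1.66  0.    1.38  0.18]
d [-1.000e-04  8.000e-04  1.109e-01] w [-5.000e-04 -3.000e-04  6.643e-01] rows 3.0 6.0
```

```bash
python3 inch.py '[[0,0.001,0.11,0,0,0.664],[0,0.001,0.11,0,0,0.664],[0,0.001,0.11,0,0,0.664],[0,0.001,0.11,0,0,0.664],[0,0.001,0.11,0,0,0.664],[0,0.001,0.11,0,0,0.664],[0,0.001,0.11,0,0,0.664]]' 0.32
python3 - <<'E'
from h import *
c=cal("wrist");im=viewer.capture("wrist");cv2.imwrite("pics/w3.png",im)
go([.5143,-.185,.048],[np.cos(.168),np.sin(.168),0])
o=im.copy()
a=np.array([np.cos(.168),np.sin(.168)]);n=np.array([-a[1],a[0]]);C=np.array([.514,-.183])
pts=[(*(C+s*.069*a+k*.006*n),.064) for s in(-1,1) for k in(-1,1)]
for p in proj(c,pts): cv2.circle(o,tuple(int(v) for v in p),4,(255,0,255),1)
cv2.imwrite("pics/w3o.png",o)
E
```

```text
t: 4.92
tool_pos: [0.5145, -0.1853, 0.1608]
eef_rot: [-3.129, -0.271, 0.001]
wrist_force: [0.7, 0.2, -0.3]
opening: 0.316
gripper_force: 0.0
d [-0.0002 -0.0007  0.113 ] w [-0.0004 -0.0001  0.0073] rows 3.0 1.0
```

View pics/w3o.png

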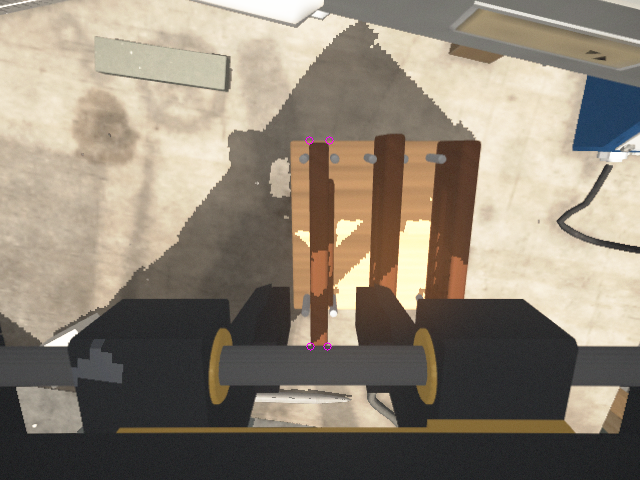

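The overlay's predicted corners, (310,140), (330,140), (310,346) and (327,346), lie on the ribbed plate. Its rib is visible on the right side, and the fingers straddle it centrally. Descending to grip.

```bash
python3 inch.py '[[0,-0.001,0.04,0,0,0.007],[0,-0.001,0.08,0,0,0.007],[0,-0.001,0.1,0,0,0.007],[0,-0.001,0.113,0,0,0.007],[0,-0.001,0.113,0,0,0.007],[0,-0.001,0.113,0,0,0.007]]' 0.32 && python3 inch.py '[[0,0,0,0,0,0],[0,0,0,0,0,0],[0,0,0,0,0,0],[0,0,0,0,0,0],[0,0,0,0,0,0]]' 0.0 30
```

```text
t: 5.47
tool_pos: [0.5142, -0.1859, 0.0476]
eef_rot: [-3.13, -0.261, 0.002]
wrist_force: [0.2, 0.4, 0.4]
opening: 0.322
gripper_force: 0.0
t: 5.88
tool_pos: [0.5153, -0.1864, 0.0493]
eef_rot: [-3.131, -0.258, -0.003]
wrist_force: [0.6, 4.8, 2.8]
opening: 0.178
gripper_force: 29.8
```

The opening of 0.178 is 15.7 mm, as it should be across the rib. Lifting straight out.

```bash
python3 inch.py '[[0,0,-0.01,0,0,0],[0,0,-0.03,0,0,0],[0,0,-0.06,0,0,0],[0,0,-0.1,0,0,0],[0,0,-0.13,0,0,0],[0,0,-0.13,0,0,0]]'
python3 - <<'E'
from h import *
go([.53,-.035,.12],[0,1,0]); 
t=np.deg2rad(60);go([.53,-.035,.12],[0,1,0],[np.cos(t),0,-np.sin(t)])
E
```

```text
t: 6.38
tool_pos: [0.5183, -0.1896, 0.1866]
eef_rot: [3.122, 0.258, 0.018]
wrist_force: [1.3, -1.5, -0.6]
opening: 0.18
gripper_force: 29.7
d [ 0.0361 -0.1512  0.0655] w [ 0.0153 -0.0019 -1.4062] rows 5.0 12.0
d [ 0.0361 -0.1512  0.0655] w [-0.4184  0.3655 -1.3712] rows 5.0 12.0
```

```bash
python3 inch.py '[[0.036,-0.151,0,-0.1,0.09,-0.34],[0.036,-0.151,0,-0.1,0.09,-0.34],[0.036,-0.151,0,-0.1,0.09,-0.34],[0.036,-0.151,0,-0.2,0.18,-0.68],[0.036,-0.151,0.03,-0.2,0.18,-0.68],[0.036,-0.151,0.03,-0.3,0.27,-1.02],[0.036,-0.151,0.065,-0.3,0.27,-1.02],[0.036,-0.151,0.065,-0.3,0.27,-1.02],[0.036,-0.151,0.065,-0.418,0.366,-1.371],[0.036,-0.151,0.065,-0.418,0.366,-1.371],[0.036,-0.151,0.065,-0.418,0.366,-1.371],[0.036,-0.151,0.065,-0.418,0.366,-1.371],[0.036,-0.151,0.065,-0.418,0.366,-1.371],[0.036,-0.151,0.065,-0.418,0.366,-1.371],[0.036,-0.151,0.065,-0.418,0.366,-1.371]]'
python3 - <<'E'
from h import *
print(probe_bus.read_state()["qpos"].round(2))
t=np.deg2rad(60);go([.53,-.035,.039],[0,1,0],[np.cos(t),0,-np.sin(t)])
E
```

```text
t: 7.63
tool_pos: [0.525, -0.0326, 0.113]
eef_rot: [1.943, 1.932, 0.515]
wrist_force: [1.6, -0.5, -1.6]
opening: 0.177
gripper_force: 29.8
[-0.41  0.01  2.21  0.44  0.49 -0.74]
d [-0.003  -0.0319  0.067 ] w [-0.0122 -0.0063 -0.0075] rows 2.0 1.0
```

```bash
python3 inch.py '[[-0.001,-0.016,0.034,0,0,0],[-0.002,-0.024,0.054,0,0,0],[-0.003,-0.031,0.064,0,0,0],[-0.003,-0.031,0.065,0,0,0],[-0.003,-0.031,0.065,0,0,0]]'
```

```text
t: 8.05
tool_pos: [0.5302, -0.0344, 0.0406]
eef_rot: [1.942, 1.934, 0.515]
wrist_force: [-0.4, 0.6, -0.5]
opening: 0.182
gripper_force: 29.8
```

```bash
python3 inch.py '[[0,-0.001,0.001,0,0,0],[0,-0.001,0.001,0,0,0],[0,-0.001,0.001,0,0,0],[0,-0.001,0.001,0,0,0]]' 0.3 && python3 inch.py '[[0,0,-0.02,0,0,0],[0,0,-0.05,0,0,0],[0,0,-0.09,0,0,0],[0,0,-0.13,0,0,0],[0,0,-0.16,0,0,0],[0,0,-0.16,0,0,0]]'
python3 - <<'E'
from h import *
im=viewer.capture("top");cv2.imwrite("pics/top1.png",im);s=viewer.capture("side")
a=cv2.resize(im[150:300,200:440],None,fx=2,fy=2,interpolation=cv2.INTER_CUBIC);b=cv2.resize(s[180:330,220:460],None,fx=1.6,fy=1.6,interpolation=cv2.INTER_CUBIC)
o=np.zeros((540,480,3),np.uint8);o[:300]=a;o[300:540,:384]=b;cv2.imwrite("pics/lay.png",o)
E
```

```text
t: 8.38
tool_pos: [0.5304, -0.0348, 0.0405]
eef_rot: [1.938, 1.933, 0.516]
wrist_force: [-1.2, -1.4, 0.2]
opening: 0.296
gripper_force: 0.2
t: 8.88
tool_pos: [0.4529, -0.0373, 0.1864]
eef_rot: [1.929, 1.926, 0.518]
wrist_force: [0.4, 0.4, 0.3]
opening: 0.305
gripper_force: 0.0
```

View pics/lay.png

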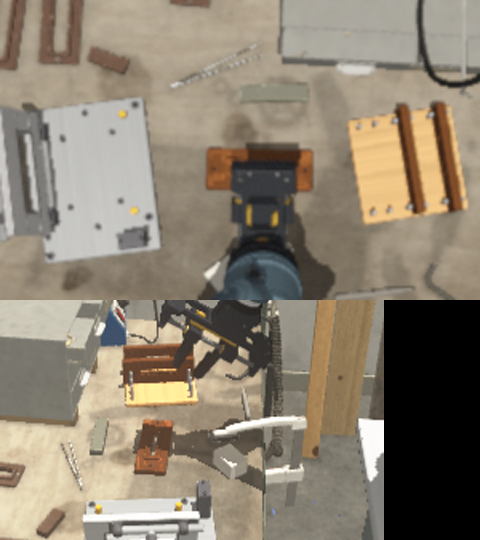

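The plate lies flat on the worktop between jig and rack, rib up, at about (260,170) in the upper crop. The other two bezels still stand. Before placing I'll push the leaf further open, because the hand's body needs the room.

```bash
cat >> h.py <<'E'
TH=1.712;O=np.array([.5089,.1803]);JX=np.array([np.cos(TH),np.sin(TH),0]);JY=np.array([-JX[1],JX[0],0])
def J(x,y,z): return np.array([*O,z])+JX*x+JY*y
E
python3 -c "
from h import *
print(J(.04,0,.119));go(J(.04,0,.119),-JY)"
```

```text
[0.5032706  0.21990189 0.119     ]
d [0.2563 0.0124 0.0805] w [ 0.4219 -0.373   1.3926] rows 7.0 13.0
```

```bash
python3 inch.py '[[0.02,0,0,0.1,-0.09,0.33],[0.05,0,0,0.1,-0.09,0.33],[0.08,0,0,0.1,-0.09,0.33],[0.1,0,0,0.2,-0.18,0.66],[0.12,0,0,0.2,-0.18,0.66],[0.14,0,0,0.3,-0.27,1.0],[0.15,0,0,0.3,-0.27,1.0],[0.16,0,0,0.3,-0.27,1.0],[0.18,0.004,0.03,0.422,-0.373,1.393],[0.2,0.006,0.04,0.422,-0.373,1.393],[0.23,0.01,0.06,0.422,-0.373,1.393],[0.256,0.012,0.08,0.422,-0.373,1.393],[0.256,0.012,0.08,0.422,-0.373,1.393],[0.256,0.012,0.08,0.422,-0.373,1.393],[0.256,0.012,0.08,0.422,-0.373,1.393]]' 0.0 20
python3 - <<'E'
from h import *
import pickle
go(J(.097,0,.119),-JY)
c=cal("top");im=viewer.capture("top");s=viewer.capture("side");cv2.imwrite("pics/top2.png",im);cv2.imwrite("pics/side2.png",s)
for n,i in(("top",im),("side",s)):
    c=cal(n)
    roi=np.zeros(i.shape[:2],np.uint8);q=proj(c,[(x,y,0) for x,y in((.44,-.13),(.58,-.13),(.58,.07),(.44,.07))]);cv2.fillConvexPoly(roi,q.astype(int),255)
    h=cv2.cvtColor(i,cv2.COLOR_BGR2HSV);m=cv2.inRange(h,(3,110,30),(16,255,255))&roi
    m=cv2.morphologyEx(m,cv2.MORPH_OPEN,np.ones((3,3)))
    cs=max(cv2.findContours(m,0,2)[0],key=cv2.contourArea);print(n,cv2.contourArea(cs),cs.reshape(-1,2).min(0),cs.reshape(-1,2).max(0))
    P=np.array([onz(c,p,.009)[:2] for p in cs.reshape(-1,2).astype(float)],np.float32);print(cv2.minAreaRect(P*1000))
E
```

```text
t: 10.23
tool_pos: [0.4998, 0.2217, 0.1132]
eef_rot: [3.129, 0.257, -0.009]
wrist_force: [0.1, 0.7, -0.5]
opening: 0.005
gripper_force: 0.0
d [ 0.0044 -0.0546 -0.006 ] w [0.0017 0.0061 0.0227] rows 2.0 1.0
top 1002.0 [303 224] [355 245]
((514.1405029296875, -34.95146179199219), (135.40284729003906, 53.20803451538086), 89.56754302978516)
side 8.0 [325 256] [327 260]
((489.3750915527344, -90.08301544189453), (5.8190484046936035, 18.613510131835938), 5.287347793579102)
```

The plate lies at about (0.514,-0.035), along world y. Now pushing the leaf.

```bash
python3 inch.py '[[0.004,-0.01,-0.006,0,0,0],[0.004,-0.02,-0.006,0,0,0],[0.004,-0.03,-0.006,0,0,0],[0.004,-0.038,-0.006,0,0,0],[0.004,-0.045,-0.006,0,0,0],[0.004,-0.05,-0.006,0,0,0],[0.004,-0.055,-0.006,0,0,0],[0.004,-0.055,-0.006,0,0,0]]'
python3 -c "
from h import *
go(J(.06,0,.19));go([.47,-.036,.22],[0,1,0])"
```

```text
t: 11.0
tool_pos: [0.4955, 0.2768, 0.1232]
eef_rot: [3.128, 0.264, 0.003]
wrist_force: [-0.2, 0.1, 0.8]
opening: 0.005
gripper_force: 0.0
d [-0.0012  0.0376 -0.0667] w [0. 0. 0.] rows 2.0 0.0
d [-0.0774  0.3044 -0.0962] w [ 3.5000e-03  1.0000e-04 -1.4022e+00] rows 8.0 12.0
```

```bash
python3 inch.py '[[0,0.03,-0.06,0,0,0],[0,0.06,-0.06,0,0,-0.3],[-0.01,0.1,-0.06,0,0,-0.3],[-0.02,0.14,-0.06,0,0,-0.6],[-0.03,0.18,-0.06,0,0,-0.6],[-0.04,0.22,-0.06,0,0,-0.9],[-0.04,0.26,-0.06,0,0,-0.9],[-0.04,0.304,-0.06,0,0,-1.2],[-0.04,0.304,-0.05,0,0,-1.2],[-0.035,0.31,-0.04,0.003,0,-1.4],[-0.035,0.31,-0.04,0.003,0,-1.4],[-0.035,0.31,-0.04,0.003,0,-1.4],[-0.035,0.31,-0.04,0.003,0,-1.4],[-0.035,0.31,-0.04,0.003,0,-1.4]]' 1.0
python3 - <<'E'
from h import *
c=cal("wrist");im=viewer.capture("wrist");cv2.imwrite("pics/w4.png",im)
q=proj(c,[(x,y,.006) for x in(.48,.55) for y in(-.11,.04)]);print(q.round())
h=cv2.cvtColor(im,cv2.COLOR_BGR2HSV);m=cv2.inRange(h,(2,100,25),(16,255,255))
m=cv2.morphologyEx(m,cv2.MORPH_OPEN,np.ones((3,3)))
for cs in cv2.findContours(m,0,2)[0]:
    if cv2.contourArea(cs)>1500:
        p=cs.reshape(-1,2).astype(float);print(cv2.contourArea(cs),p.min(0),p.max(0))
        for z in(.0,.012):
            P=np.array([onz(c,x,z)[:2] for x in p],np.float32);print(z,cv2.minAreaRect(P*1000))
t=viewer.capture("top");cv2.imwrite("pics/top3.png",t)
o=im.copy();cv2.drawContours(o,cv2.findContours(m,0,2)[0],-1,(0,255,0),1);cv2.imwrite("pics/w4o.png",o)
go([.514,-.035,.16],[0,1,0])
E
```

```text
t: 12.17
tool_pos: [0.513, -0.0358, 0.164]
eef_rot: [2.22, 2.221, -0.0]
wrist_force: [-0.8, -0.7, -0.3]
opening: 0.996
gripper_force: 0.0
[[284. 314.]
 [279. 132.]
 [366. 314.]
 [372. 132.]]
11146.5 [289. 142.] [359. 310.]
0.0 ((513.5104370117188, -38.27313995361328), (141.827392578125, 55.46808624267578), 89.79216766357422)
0.012 ((513.4857788085938, -35.42655944824219), (136.0769500732422, 53.21919631958008), 89.79220581054688)
d [0.0007 0.0009 0.0042] w [ 0.0006  0.0008 -0.0071] rows 1.0 1.0
```

The plate is measured at (0.5135,-0.036), 136x53 mm, square to the hand. I'll check the leaf angle from the top-view change, and also descend to grip.

Run:
```python
from h import *
ct=cal("top")
a=cv2.cvtColor(cv2.imread("pics/top0.png"),6).astype(int);b=cv2.cvtColor(cv2.imread("pics/top3.png"),6).astype(int)
for v in (215,225,260): print(v,a[v,178:212].tolist(),"\n   ",b[v,178:212].tolist())
for A in (2.1,2.2,2.25,2.3):
    P=[J(.058-.114*np.cos(A)+.005*np.sin(A),y,.032+.114*np.sin(A)+.005*np.cos(A)) for y in(-.078,.078)];print(A,proj(ct,P).round(1).tolist())
go([.5135,-.036,.018],[0,1,0])
```

```text
215 [167, 167, 166, 164, 163, 164, 164, 163, 160, 160, 158, 156, 155, 155, 151, 146, 141, 142, 142, 165, 197, 199, 188, 156, 127, 121, 121, 120, 119, 109, 91, 91, 93, 93] 
    [168, 168, 166, 166, 166, 166, 175, 190, 189, 183, 156, 157, 157, 157, 157, 157, 158, 157, 156, 157, 156, 154, 155, 155, 156, 156, 156, 156, 155, 156, 157, 153, 149, 157]
225 [169, 173, 173, 172, 168, 164, 160, 156, 150, 146, 146, 147, 145, 143, 141, 133, 118, 115, 127, 142, 169, 203, 199, 192, 167, 125, 122, 122, 121, 121, 112, 87, 73, 72] 
    [170, 174, 174, 172, 158, 110, 98, 133, 178, 186, 177, 155, 158, 159, 158, 159, 158, 159, 159, 158, 158, 143, 88, 71, 72, 69, 71, 70, 71, 87, 141, 183, 179, 153]
260 [49, 84, 126, 149, 153, 149, 143, 145, 147, 149, 149, 151, 149, 151, 155, 161, 164, 164, 156, 129, 102, 100, 100, 103, 152, 197, 199, 191, 164, 130, 126, 125, 125, 125] 
    [48, 83, 125, 150, 154, 151, 144, 144, 137, 107, 97, 139, 188, 191, 183, 158, 160, 163, 164, 164, 162, 162, 161, 161, 161, 161, 159, 159, 159, 158, 159, 159, 159, 159]
2.1 [[187.1, 205.5], [194.1, 269.6]]
2.2 [[183.9, 206.3], [190.9, 270.2]]
2.25 [[182.5, 206.8], [189.4, 270.4]]
2.3 [[181.2, 207.2], [188.1, 270.7]]
d [-0.0002  0.0003  0.1462] w [ 0.0006  0.0008 -0.0071] rows 4.0 1.0
```

The leaf is now at about 2.23. Descending and gripping the long sides.

```bash
python3 inch.py '[[0,0,0.04,0,0,-0.006],[0,0,0.08,0,0,-0.006],[0,0,0.12,0,0,-0.006],[0,0,0.14,0,0,-0.006],[0,0,0.146,0,0,-0.006],[0,0,0.146,0,0,-0.006],[0,0,0.146,0,0,-0.006]]' && python3 inch.py '[[0,0,0,0,0,0],[0,0,0,0,0,0],[0,0,0,0,0,0],[0,0,0,0,0,0],[0,0,0,0,0,0]]' 0 25 && python3 inch.py '[[0,0,-0.01,0,0,0],[0,0,-0.04,0,0,0],[0,0,-0.08,0,0,0],[0,0,-0.11,0,0,0],[0,0,-0.11,0,0,0],[0,0,-0.11,0,0,0]]'
python3 - <<'E'
from h import *
go(J(0,0,.13),-JY)
t=np.deg2rad(4);zd=np.array([0,0,-np.cos(t)])+JX*np.sin(t)
go(J(0,0,.13),-JY,zd)
E
```

```text
t: 12.85
tool_pos: [0.5135, -0.0359, 0.0185]
eef_rot: [2.22, 2.221, -0.0]
wrist_force: [1.0, -0.7, -0.7]
opening: 1.004
gripper_force: 0.0
t: 13.27
tool_pos: [0.5133, -0.036, 0.0185]
eef_rot: [2.218, 2.223, -0.0]
wrist_force: [1.3, -0.7, -0.7]
opening: 0.645
gripper_force: 0.0
t: 13.77
tool_pos: [0.5143, -0.0362, 0.1304]
eef_rot: [2.215, 2.221, 0.002]
wrist_force: [-0.8, -0.2, -1.8]
opening: 0.612
gripper_force: 25.0
d [ 2.165e-01 -4.800e-03 -2.000e-04] w [ 5.6000e-03 -1.3000e-03  1.4323e+00] rows 6.0 12.0
d [ 2.165e-01 -4.800e-03 -2.000e-04] w [0.0631 0.0487 1.4318] rows 6.0 12.0
```

The grip only completed as the lift began, so I'll measure how the plate hangs in the fingers (its apparent size gives its height).

```bash
cat > hang.py <<'E'
from h import *
c=cal("wrist");im=viewer.capture("wrist");s=probe_bus.read_state();cv2.imwrite("pics/hang.png",im)
h=cv2.cvtColor(im,cv2.COLOR_BGR2HSV);m=cv2.inRange(h,(2,100,25),(16,255,255));m=cv2.morphologyEx(m,cv2.MORPH_OPEN,np.ones((3,3)))
cs=max(cv2.findContours(m,0,2)[0],key=cv2.contourArea);p=cs.reshape(-1,2).astype(float);print(p.min(0),p.max(0))
M=R.from_rotvec(s["eef_rot"])
for dz in (-.014,-.009,-.004,.001,.006,.011):   # top-face depth ahead of TCP along tool z
    P=[]
    for x in p:
        o,d=ray(c,x);o=M.inv().apply(o-s["tool_pos"]);d=M.inv().apply(d);q=o+d*(dz-o[2])/d[2];P.append(q[:2])
    print(dz,cv2.minAreaRect(np.array(P,np.float32)*1000))
E
python3 hang.py
```

```text
[252. 139.] [394. 344.]
-0.014 ((32.6278076171875, 1.3334274291992188), (71.74017333984375, 45.059688568115234), 0.15614794194698334)
-0.009 ((31.17496681213379, 1.3506584167480469), (74.73260498046875, 46.93922424316406), 0.1561603546142578)
-0.004 ((29.72211265563965, 1.3678817749023438), (77.72502136230469, 48.81874465942383), 0.1561717987060547)
0.001 ((28.26927375793457, 1.3851146697998047), (80.71744537353516, 50.698265075683594), 0.15615396201610565)
0.006 ((26.816429138183594, 1.4023513793945312), (83.70986938476562, 52.57780456542969), 0.15615098178386688)
0.011 ((25.36357879638672, 1.4195747375488281), (86.70227813720703, 54.45732116699219), 0.1561615765094757)
```

Edges fit at about 1–3 mm of slip: plate underside about 20 mm ahead of the TCP, centred and square. Now over the nest, with a 3° lean away from the leaf.

```bash
python3 inch.py '[[0.02,0,0,0.012,0.009,0.36],[0.04,0,0,0.012,0.009,0.36],[0.06,0,0,0.012,0.009,0.36],[0.08,-0.001,0,0.025,0.018,0.72],[0.1,-0.002,0,0.025,0.018,0.72],[0.12,-0.002,0,0.025,0.018,0.72],[0.14,-0.003,0,0.037,0.027,1.07],[0.16,-0.003,0,0.037,0.027,1.07],[0.18,-0.004,0,0.037,0.027,1.07],[0.2,-0.004,0,0.049,0.036,1.432],[0.216,-0.005,0,0.049,0.036,1.432],[0.216,-0.005,0,0.049,0.036,1.432],[0.216,-0.005,0,0.049,0.036,1.432],[0.216,-0.005,0,0.049,0.036,1.432],[0.216,-0.005,0,0.049,0.036,1.432]]'
python3 - <<'E'
from h import *
t=np.deg2rad(3);zd=np.array([0,0,-np.cos(t)])+JX*np.sin(t)
# nest centre: plate underside centre = TCP+.020*zd
P=J(0,0,.017)-.020*zd;P[2]+=.02
go(P,-JY,zd);print(P)
E
python3 hang.py
```

```text
t: 15.07
tool_pos: [0.5066, 0.1797, 0.1265]
eef_rot: [-3.08, -0.222, 0.017]
wrist_force: [0.7, 0.2, -2.3]
opening: 0.607
gripper_force: 25.0
d [0.0029 0.0046 0.0694] w [-0.002   0.0071  0.0025] rows 2.0 1.0
[0.50904731 0.1792637  0.05697259]
[254. 140.] [394. 345.]
-0.014 ((32.9361572265625, -0.17086219787597656), (70.46914672851562, 43.99790954589844), 0.15799649059772491)
-0.009 ((31.475997924804688, -0.16212081909179688), (73.46692657470703, 45.869598388671875), 0.15799960494041443)
-0.004 ((30.015840530395508, -0.15338134765625), (76.46471405029297, 47.74128723144531), 0.15800027549266815)
0.001 ((28.555673599243164, -0.1446399688720703), (79.46248626708984, 49.612972259521484), 0.15799881517887115)
0.006 ((27.095508575439453, -0.13590049743652344), (82.46025848388672, 51.484657287597656), 0.1579974889755249)
0.011 ((25.63534927368164, -0.12715530395507812), (85.45804595947266, 53.35634994506836), 0.15799622237682343)
```

```bash
python3 inch.py '[[0.001,0.002,0.02,0,0.007,0],[0.002,0.004,0.05,0,0.007,0],[0.003,0.005,0.065,0,0.007,0],[0.003,0.005,0.066,0,0.007,0],[0.003,0.005,0.066,0,0.007,0],[0.003,0.005,0.066,0,0.007,0]]'
python3 - <<'E'
from h import *
t=np.deg2rad(3);zd=np.array([0,0,-np.cos(t)])+JX*np.sin(t)
P=J(0,0,.017)-.020*zd;go(P,-JY,zd)
c=cal("wrist");im=viewer.capture("wrist");cv2.imwrite("pics/w5.png",im)
o=cv2.resize(im[60:380,160:500],None,fx=1.75,fy=1.75,interpolation=cv2.INTER_CUBIC)
for p in proj(c,[J(*d,.024) for d in [(0,-.0745),(-.0325,-.045),(.0325,-.045),(.0325,.045),(-.0325,.045)]]): cv2.circle(o,tuple(int(v) for v in (p-[159.5,59.5])*1.75),5,(255,0,255),1)
cv2.imwrite("pics/w5o.png",o)
g=im[:,:,1]
for d in [(0,-.0745),(-.0325,-.045),(.0325,-.045)]:
    p=proj(c,[J(*d,.024)])[0];u,v=p.round().astype(int);w=g[v-13:v+14,u-13:u+14];print(d,p.round(1));print(w[::2,::2])
E
```

```text
t: 15.62
tool_pos: [0.511, 0.179, 0.0624]
eef_rot: [-3.079, -0.218, 0.001]
wrist_force: [0.6, -0.0, -1.2]
opening: 0.606
gripper_force: 25.0
d [-0.0019  0.0008  0.0254] w [-0.0021 -0.0035  0.0001] rows 1.0 1.0
(0, -0.0745) [323.7 131.4]
[[141 134 134 134 135 135 135 132 136 133 135 132 130 128]
 [137 135 136 136 120 111 116 133 133 134 134 131 129 129]
 [139 139 129  81  80  74  75  77 122 133 132 132 129 130]
 [139 128  76  76  84  84  78  76  77 122 133 130 131 134]
 [140 108  77  84  87  86  87  79  75  75 134 131 127 129]
 [138  81  77  86  87  86  87  84  76  73 131 133 129 129]
 [138  79  78  84  86  86  86  85  75  76 134 131 129 128]
 [140  99  77  82  85  84  84  74  73  77 136 132 132 131]
 [139 127  74  73  77  80  78  75  68  89 134 133 130 132]
 [139 133 113  77  70  70  71  69  85 132 130 130 129 129]
 [128 127 125 114  98  85  80 100 124 126 129 123 122 122]
 [ 65  59  62  63  59  62  59  62  60  58  64  56  60  61]
 [ 68  67  66  66  61  62  61  61  61  60  59  61  58  64]
 [ 62  64  65  65  68  65  65  60  58  61  58  61  59  60]]
(-0.0325, -0.045) [394.4 198.5]
[[ 6
[... 980 characters left out ...]
6 137 122  80  78  78  64  66  70  66  64  67  67]
 [135 134 134  82  76  82  81  70  70  66  70  67  64  66]
 [131 132 132  79  86  82  78  65  70  68  68  64  68  67]
 [135 132 116  81  83  87  82  66  63  67  67  65  65  66]
 [129 133 133  80  85  84  84  67  63  65  67  68  67  62]
 [128 130 133  88  84  84  82  66  63  71  63  66  64  63]
 [132 128 134 134  84  79  75  67  65  69  63  66  64  64]
 [130 132 135 134 131 104  87  68  67  71  66  65  66  66]
 [131 134 134 136 129 134 129  64  62  60  62  63  64  64]
 [129 129 135 135 131 129 127  63  65  62  64  62  63  63]
 [129 131 134 132 130 129 128  59  63  65  65  59  65  67]
 [131 130 133 136 131 129 126  60  63  61  61  60  61  64]]
```

The wrist view now shows three dowels next to the plate's end in the same picture, so I can compare plate and nest directly, free of calibration bias.

```bash
cat > rel.py <<'E'
from h import *
import sys
c=cal("wrist");im=viewer.capture("wrist");s=probe_bus.read_state();M=R.from_rotvec(s["eef_rot"])
def jig(P): d=np.array(P)-[*O,0]; return np.array([d@JX,d@JY,P[2]])
def plane(uv,dz):
    o,d=ray(c,uv);o=M.inv().apply(o-s["tool_pos"]);d=M.inv().apply(d);return M.apply(o+d*(dz-o[2])/d[2])+s["tool_pos"]
h=cv2.cvtColor(im,cv2.COLOR_BGR2HSV);m=cv2.inRange(h,(2,90,20),(18,255,255));m=cv2.morphologyEx(m,cv2.MORPH_OPEN,np.ones((3,3)))
cs=max(cv2.findContours(m,0,2)[0],key=cv2.contourArea).reshape(-1,2);v0=cs[:,1].min()
dz=float(sys.argv[1])
mid=[]
for v in range(v0+15,v0+75,5):
    u=np.where(m[v])[0]; a,b=plane((u.min()-.5,v),dz),plane((u.max()+.5,v),dz); mid.append([*jig((a+b)/2)[:2],np.linalg.norm(a-b)*1e3])
mid=np.array(mid);k=np.polyfit(mid[:,1],mid[:,0],1);print("width",mid[:,2].round(1))
top=jig(plane((np.median(np.where(m[v0+1])[0]),v0-.5),dz))
zt=M.apply([0,0,1]);cen=np.array([k[0]*(top[1]+.069)+k[1],top[1]+.069])
und=cen*1e3+np.array([zt@JX,zt@JY])*12
print("plate underside centre jig mm",und.round(2),"yaw",-k[0].round(4),"far end z",top[2].round(4))
# dowels: dark blobs on bright base, not plate
g=cv2.GaussianBlur(im,(3,3),0).max(2);dk=((g<112)&(cv2.dilate(m,np.ones((3,3)))==0)).astype(np.uint8)
for d in [(0,-.0745),(-.0325,-.045),(.0325,-.045)]:
    p=proj(c,[J(*d,.022)])[0].round().astype(int);w=np.zeros_like(dk);w[p[1]-16:p[1]+17,p[0]-16:p[0]+17]=1;w&=dk
    n,lab,st,ce=cv2.connectedComponentsWithStats(w);i=1+np.argmax(st[1:,4]);x,y,W,H,A=st[i]
    ctr=jig(onz(c,ce[i],.020))*1e3
    L=jig(onz(c,(x-.5,y+H/2),.020))*1e3;Rr=jig(onz(c,(x+W-.5,y+H/2),.020))*1e3
    print(d,"box",(x,y,W,H),"ctr",ctr[:2].round(1),"L",L[:2].round(1),"R",Rr[:2].round(1))
E
python3 rel.py .008
```

```text
width [52.3 52.1 52.3 52.5 52.3 52.5 52.3 52.5 52.3 52.5 52.3 52.5]
plate underside centre jig mm [-0.56 -2.12] yaw 0.001 far end z 0.0552
(0, -0.0745) box (np.int32(313), np.int32(122), np.int32(18), np.int32(17)) ctr [  1.3 -75.6] L [  5.4 -75.5] R [ -2.8 -75.5]
(-0.0325, -0.045) box (np.int32(393), np.int32(188), np.int32(7), np.int32(16)) ctr [-33.5 -46. ] L [-32.1 -46. ] R [-35.4 -46. ]
(0.0325, -0.045) box (np.int32(246), np.int32(187), np.int32(8), np.int32(17)) ctr [ 35.9 -46.1] L [ 37.9 -45.7] R [ 34.  -45.7]
```

```bash
python3 rel.py .0107 | head -3; python3 inch.py '[[-0.001,-0.002,0.002,0,0,0],[-0.001,-0.002,0.002,0,0,0],[-0.001,-0.002,0.002,0,0,0],[-0.001,-0.002,0.002,0,0,0]]'; python3 rel.py .0107
```

```text
width [53.4 53.2 53.4 53.6 53.4 53.6 53.4 53.6 53.8 53.6 53.4 53.6]
plate underside centre jig mm [-0.45 -2.27] yaw 0.0028 far end z 0.0525
(0, -0.0745) box (np.int32(313), np.int32(122), np.int32(18), np.int32(17)) ctr [  1.3 -75.6] L [  5.5 -75.6] R [ -2.7 -75.6]
t: 16.1
tool_pos: [0.509, 0.1812, 0.0599]
eef_rot: [-3.079, -0.218, 0.002]
wrist_force: [0.5, -0.0, -1.3]
opening: 0.604
gripper_force: 25.0
width [53.4 53.2 53.4 53.6 53.4 53.6 53.4 53.6 53.8 53.2 53.4 53.6]
plate underside centre jig mm [ 1.78 -0.06] yaw 0.0053 far end z 0.0491
(0, -0.0745) box (np.int32(318), np.int32(116), np.int32(18), np.int32(19)) ctr [  1.3 -75.5] L [  5.3 -75.4] R [ -2.7 -75.3]
(-0.0325, -0.045) box (np.int32(393), np.int32(182), np.int32(13), np.int32(19)) ctr [-32.  -46.3] L [-29.2 -46.3] R [-35.1 -46.4]
(0.0325, -0.045) box (np.int32(249), np.int32(186), np.int32(4), np.int32(12)) ctr [ 36.8 -46. ] L [ 38.  -45.7] R [ 36.1 -45.7]
```

```bash
python3 inch.py '[[0.001,0.0007,0.005,0,0,0],[0.001,0.001,0.01,0,0,0],[0.001,0.0012,0.014,0,0,0],[0.001,0.0014,0.018,0,0,0],[0.001,0.0016,0.021,0,0,0],[0.001,0.0016,0.021,0,0,0]]'; python3 rel.py .0107
```

```text
t: 16.65
tool_pos: [0.5094, 0.1807, 0.0376]
eef_rot: [-3.08, -0.217, 0.005]
wrist_force: [-0.9, 0.3, -2.0]
opening: 0.609
gripper_force: 25.0
width [53.2 46.6 48.3 51.1 52.5 52.3 52.5 53.4 53.6 53.4 53.2 53.4]
plate underside centre jig mm [ 5.85 -0.31] yaw -0.095 far end z 0.0271
(0, -0.0745) box (np.int32(312), np.int32(112), np.int32(22), np.int32(23)) ctr [  1.3 -75.5] L [  5.6 -75.3] R [ -2.9 -75.3]
(-0.0325, -0.045) box (np.int32(393), np.int32(188), np.int32(21), np.int32(22)) ctr [-30.9 -46.5] L [-26.9 -46.3] R [-35.2 -46.4]
(0.0325, -0.045) box (np.int32(235), np.int32(188), np.int32(19), np.int32(21)) ctr [ 33.6 -46.3] L [ 37.7 -46. ] R [ 29.7 -46.1]
```

```bash
python3 inch.py '[[0.0006,0,0.0005,0,0,0],[0.0006,0.0001,0.0015,0,0,0],[0.0006,0.0001,0.002,0,0,0],[0.0006,0.0001,0.002,0,0,0]]'
```

```text
t: 17.03
tool_pos: [0.5107, 0.1809, 0.0367]
eef_rot: [-3.079, -0.217, 0.002]
wrist_force: [-1.0, 0.6, -2.2]
opening: 0.607
gripper_force: 25.0
```

```bash
python3 rel.py .0107 | tail -5
```

```text
width [53.4 53.2 48.4 52.  53.4 51.6 51.4 53.6 53.4 53.6 53.4 53.6]
plate underside centre jig mm [ 3.13 -1.72] yaw -0.0381 far end z 0.026
(0, -0.0745) box (np.int32(312), np.int32(116), np.int32(22), np.int32(23)) ctr [  1.4 -75.5] L [  5.6 -75.2] R [ -2.9 -75.2]
(-0.0325, -0.045) box (np.int32(393), np.int32(192), np.int32(21), np.int32(22)) ctr [-30.8 -46.5] L [-26.8 -46.2] R [-35.2 -46.3]
(0.0325, -0.045) box (np.int32(234), np.int32(191), np.int32(20), np.int32(22)) ctr [ 33.5 -46.4] L [ 37.9 -46.1] R [ 29.6 -46.2]
```

```bash
python3 inch.py '[[-0.0004,0,0.001,0,0,0],[-0.0004,0.0001,0.002,0,0,0],[-0.0004,0.0001,0.003,0,0,0],[-0.0004,0.0001,0.003,0,0,0]]'
```

```text
t: 17.42
tool_pos: [0.5109, 0.1811, 0.0355]
eef_rot: [-3.08, -0.219, 0.001]
wrist_force: [-5.9, -0.8, 14.6]
opening: 0.606
gripper_force: 25.1
```

Base contact at the expected height. Release and rise.

```bash
python3 inch.py '[[0,0,-0.002,0,0,0],[0,0,-0.002,0,0,0],[0,0,-0.002,0,0,0],[0,0,-0.002,0,0,0],[0,0,-0.002,0,0,0]]' 0.71 && python3 inch.py '[[0,0.001,-0.02,0,0,0],[0,0.003,-0.05,0,0,0],[0,0.005,-0.09,0,0,0],[0,0.006,-0.11,0,0,0],[0,0.006,-0.11,0,0,0]]'
python3 - <<'E'
from h import *
t=viewer.capture("top");cv2.imwrite("pics/top4.png",t);c=cal("wrist");im=viewer.capture("wrist");cv2.imwrite("pics/w6.png",im)
def jig(P): d=np.array(P)-[*O,0]; return np.array([d@JX,d@JY,P[2]])
h=cv2.cvtColor(im,cv2.COLOR_BGR2HSV);m=cv2.inRange(h,(2,90,20),(18,255,255));m=cv2.morphologyEx(m,cv2.MORPH_OPEN,np.ones((3,3)))
for cs in cv2.findContours(m,0,2)[0]:
    if cv2.contourArea(cs)>800:
        P=np.array([jig(onz(c,x,.026))[:2] for x in cs.reshape(-1,2).astype(float)],np.float32)*1000;print(cv2.minAreaRect(P),P.min(0),P.max(0))
go(J(0,0,.148),-JY)
E
```

```text
t: 17.83
tool_pos: [0.5101, 0.1808, 0.0354]
eef_rot: [-3.079, -0.217, 0.003]
wrist_force: [0.4, 0.5, -0.2]
opening: 0.713
gripper_force: 0.0
t: 18.25
tool_pos: [0.5152, 0.1689, 0.1504]
eef_rot: [-3.08, -0.217, -0.012]
wrist_force: [0.7, -0.3, 0.4]
opening: 0.711
gripper_force: 0.0
((1.213836669921875, -2.481170654296875), (136.04232788085938, 52.939571380615234), 89.67887878417969) [-25.508327 -70.39402 ] [27.926668 65.554596]
d [-0.0016 -0.0119 -0.0017] w [-0.0543 -0.0041 -0.0005] rows 1.0 1.0
```

The plate measures flat at the nest height (136x53 mm at z=0.026), centre (1.2,-2.5) against the nest's (1.3,-1.1) in the same camera. That is inside the play, given the known bias at its far edge. Now I'll go over the leaf to its outer side.

```bash
python3 -c "
from h import *
go(J(0,0,.2),-JY);go(J(.16,-.06,.2),-JY);go(J(.165,-.06,.109),-JY)"
```

```text
d [-0.0014 -0.0147 -0.0536] w [-0.0543 -0.0041 -0.0005] rows 2.0 1.0
d [ 0.0585 -0.1745 -0.0447] w [-0.0543 -0.0041 -0.0005] rows 5.0 1.0
d [ 0.0582 -0.1746  0.0464] w [-0.0543 -0.0041 -0.0005] rows 5.0 1.0
```

```bash
python3 inch.py '[[0,-0.015,-0.054,-0.054,-0.004,0],[0,-0.015,-0.054,-0.054,-0.004,0],[0.02,-0.05,-0.052,-0.054,-0.004,0],[0.04,-0.09,-0.05,-0.054,-0.004,0],[0.058,-0.13,-0.048,-0.054,-0.004,0],[0.058,-0.175,-0.045,-0.054,-0.004,0],[0.058,-0.177,-0.045,-0.054,-0.004,0],[0.058,-0.178,-0.01,-0.054,-0.004,0],[0.058,-0.178,0.025,-0.054,-0.004,0],[0.058,-0.178,0.046,-0.054,-0.004,0],[0.058,-0.178,0.046,-0.054,-0.004,0]]' 0.0 20; python3 -c "
from h import *
s=probe_bus.read_state();d=s['tool_pos']-[*O,0];print('jig',d@JX,d@JY)
go(J(.050,-.06,.114),-JY)"
```

```text
t: 19.27
tool_pos: [0.5385, 0.3535, 0.1005]
eef_rot: [3.129, 0.222, -0.024]
wrist_force: [-0.6, -0.5, -0.2]
opening: 0.007
gripper_force: 0.0
jig 0.16732549729898613 -0.05372880076832771
d [ 0.006   0.1174 -0.0132] w [0.0032 0.0154 0.0004] rows 3.0 1.0
```

```bash
python3 inch.py '[[0.006,0.01,-0.01,0,0.015,0],[0.006,0.025,-0.013,0,0.015,0],[0.006,0.04,-0.013,0,0.015,0],[0.006,0.055,-0.013,0,0.015,0],[0.006,0.07,-0.013,0,0.015,0],[0.006,0.085,-0.013,0,0.015,0],[0.006,0.1,-0.013,0,0.015,0],[0.006,0.117,-0.013,0,0.015,0],[0.006,0.117,-0.013,0,0.015,0]]'; python3 -c "
from h import *
s=probe_bus.read_state();d=s['tool_pos']-[*O,0];print('jig',d@JX,d@JY)
for x,z in((.0284,.1133),(.0085,.1033),(-.0092,.0872),(-.0195,.0704),(-.0245,.05)): go(J(x,-.062,z),-JY)"
```

```text
t: 20.02
tool_pos: [0.5676, 0.2368, 0.1232]
eef_rot: [-3.134, -0.217, -0.023]
wrist_force: [-0.0, -0.0, -0.5]
opening: 0.011
gripper_force: 0.0
jig 0.04767930110069133 -0.06602114462609547
d [-0.0041  0.0193  0.0099] w [ 0.0009 -0.0149 -0.0032] rows 1.0 1.0
d [-0.0042  0.0392  0.0199] w [ 0.0009 -0.0149 -0.0032] rows 2.0 1.0
d [-0.0044  0.0569  0.036 ] w [ 0.0009 -0.0149 -0.0032] rows 2.0 1.0
d [-0.0046  0.0671  0.0528] w [ 0.0009 -0.0149 -0.0032] rows 3.0 1.0
d [-0.0049  0.0721  0.0732] w [ 0.0009 -0.0149 -0.0032] rows 3.0 1.0
```

```bash
python3 inch.py '[[-0.004,0.01,0.004,0,-0.01,0],[-0.004,0.019,0.009,0,-0.015,0],[-0.004,0.029,0.014,0,-0.015,0],[-0.004,0.039,0.02,0,-0.015,0],[-0.004,0.049,0.028,0,-0.015,0],[-0.004,0.057,0.036,0,-0.015,0],[-0.004,0.062,0.044,0,-0.015,0],[-0.004,0.062,0.044,0,-0.015,0]]'
python3 - <<'E'
from h import *
s=probe_bus.read_state();d=s['tool_pos']-[*O,0];print('jig',d@JX,d@JY,s['tool_pos'][2])
im=viewer.capture("side");cv2.imwrite("pics/side5.png",im);cv2.imwrite("pics/top5.png",viewer.capture("top"))
for x,z in((-.0195,.0704),(-.0245,.05),(-.0245,.046)): go(J(x,-.062,z),-JY)
E
```

```text
t: 20.68
tool_pos: [0.5702, 0.1769, 0.0751]
eef_rot: [3.133, 0.219, -0.01]
wrist_force: [-0.5, -0.6, -0.1]
opening: 0.005
gripper_force: 0.0
jig -0.011960318715769629 -0.060190234035391296 0.075116885480118
d [0.0008 0.0085 0.0065] w [-0.0001  0.0037 -0.0007] rows 1.0 1.0
d [0.0009 0.0136 0.0269] w [-0.0001  0.0037 -0.0007] rows 1.0 1.0
d [0.0009 0.0136 0.0309] w [-0.0001  0.0037 -0.0007] rows 1.0 1.0
```

Run:
```python
from h import *
b=cv2.cvtColor(cv2.imread("pics/top5.png"),6).astype(int);a=cv2.cvtColor(cv2.imread("pics/top4.png"),6).astype(int)
for v in(235,262): print(v,a[v,180:280:2].tolist(),"\n",b[v,180:280:2].tolist())
ct=cal("top")
for A in (.3,.5,.7,1.,1.5):print(A,proj(ct,[J(.058-.114*np.cos(A)+.005*np.sin(A),y,.032+.114*np.sin(A)+.005*np.cos(A)) for y in(0,.06)]).round(1).tolist())
```

```text
235 [133, 151, 141, 164, 190, 164, 163, 132, 126, 126, 127, 116, 61, 62, 61, 71, 85, 92, 91, 91, 90, 89, 91, 89, 90, 91, 89, 92, 93, 95, 85, 85, 88, 88, 81, 83, 98, 128, 127, 126, 122, 67, 75, 88, 88, 136, 166, 102, 60, 47] 
 [136, 152, 143, 137, 123, 124, 125, 124, 82, 60, 61, 65, 65, 106, 159, 153, 147, 137, 135, 154, 148, 141, 141, 133, 128, 123, 125, 127, 125, 127, 129, 124, 124, 122, 123, 123, 87, 60, 62, 67, 66, 72, 103, 104, 104, 104, 103, 102, 76, 70]
262 [60, 143, 151, 147, 104, 172, 144, 126, 127, 126, 123, 66, 61, 60, 82, 159, 162, 176, 168, 163, 164, 152, 119, 108, 132, 196, 201, 201, 201, 186, 182, 185, 192, 178, 68, 86, 117, 127, 127, 127, 123, 68, 90, 101, 103, 103, 104, 100, 104, 94] 
 [60, 145, 152, 159, 142, 138, 138, 134, 99, 99, 100, 103, 104, 106, 107, 109, 108, 108, 109, 110, 108, 108, 107, 106, 106, 106, 105, 103, 93, 90, 83, 82, 81, 74, 87, 128, 130, 111, 63, 78, 94, 94, 106, 103, 105, 104, 104, 105, 105, 97]
0.3 [[262.8, 230.7], [265.6, 254.4]]
0.5 [[258.0, 230.4], [260.9, 254.5]]
0.7 [[251.6, 230.4], [254.5, 254.9]]
1.0 [[239.6, 231.0], [242.4, 255.8]]
1.5 [[216.0, 233.4], [218.8, 258.4]]
```

The leaf has left its open place at the left. I'll finish the arc down.

```bash
python3 inch.py '[[0.001,0.004,0.004,0,0,0],[0.001,0.008,0.008,0,0,0],[0.001,0.011,0.014,0,0,0],[0.001,0.013,0.02,0,0,0],[0.001,0.014,0.024,0,0,0],[0.001,0.014,0.026,0,0,0],[0.001,0.014,0.026,0,0,0]]'; python3 -c "
from h import *
s=probe_bus.read_state();d=s['tool_pos']-[*O,0];print('jig',d@JX,d@JY,s['tool_pos'][2])"
```

```text
t: 21.37
tool_pos: [0.5744, 0.1647, 0.0516]
eef_rot: [3.134, 0.221, -0.004]
wrist_force: [0.8, 0.6, 0.5]
opening: 0.007
gripper_force: 0.0
jig -0.024700740977239545 -0.0626156065002393 0.05157678161027225
```

```bash
python3 inch.py '[[0,0.002,0.001,0,0,0],[0,0.003,0.002,0,0,0],[0,0.003,0.003,0,0,0],[0,0.003,0.003,0,0,0]]'
```

```text
t: 21.7
tool_pos: [0.5748, 0.1639, 0.0512]
eef_rot: [-3.131, -0.222, 0.003]
wrist_force: [-9.2, 6.5, 20.3]
opening: 0.001
gripper_force: 10.2
```

The leaf stopped at tips 37 mm with 20 N, so it is fully closed. Next the bolt post.

```bash
python3 inch.py '[[0,-0.002,-0.01,0,0,0],[0,-0.002,-0.04,0,0,0],[0,-0.002,-0.08,0,0,0],[0,-0.002,-0.1,0,0,0],[0,-0.002,-0.1,0,0,0]]' 0.5
python3 - <<'E'
from h import *
im=viewer.capture("top");cv2.imwrite("pics/top6.png",im);s=viewer.capture("side");cv2.imwrite("pics/side6.png",s);c=cal("wrist");w=viewer.capture("wrist")
go(J(-.044,.011,.13),-JY);go(J(-.044,.011,.076),-JY)
ct=cal("top");cs=cal("side");print("post pred top/side",proj(ct,[J(-.044,.011,.086)]),proj(cs,[J(-.044,.011,.086)]))
a=cv2.resize(im[190:290,190:300],None,fx=4,fy=4,interpolation=cv2.INTER_CUBIC);b=cv2.resize(s[270:370,250:370],None,fx=3,fy=4,interpolation=cv2.INTER_CUBIC)
q=proj(ct,[J(-.044,.008,.086)])[0];cv2.circle(a,tuple(int(v) for v in (q-[189.5,189.5])*4),4,(255,0,255),1)
q=proj(cs,[J(-.044,.008,.086)])[0];cv2.circle(b,(int((q[0]-249.5)*3),int((q[1]-269.5)*4)),4,(255,0,255),1)
cv2.imwrite("pics/bolt.png",np.hstack([a,b]))
E
```

```text
t: 22.12
tool_pos: [0.5784, 0.1643, 0.1548]
eef_rot: [-3.134, -0.222, -0.013]
wrist_force: [1.2, -0.1, 0.0]
opening: 0.361
gripper_force: 0.0
d [-0.0733  0.0185  0.0183] w [-0.0004  0.0028 -0.0003] rows 2.0 1.0
d [-0.0731  0.0185  0.0723] w [-0.0004  0.0028 -0.0003] rows 3.0 1.0
post pred top/side [[260.48318686 234.76196317]] [[311.62148678 290.27151591]]
```

View pics/bolt.png

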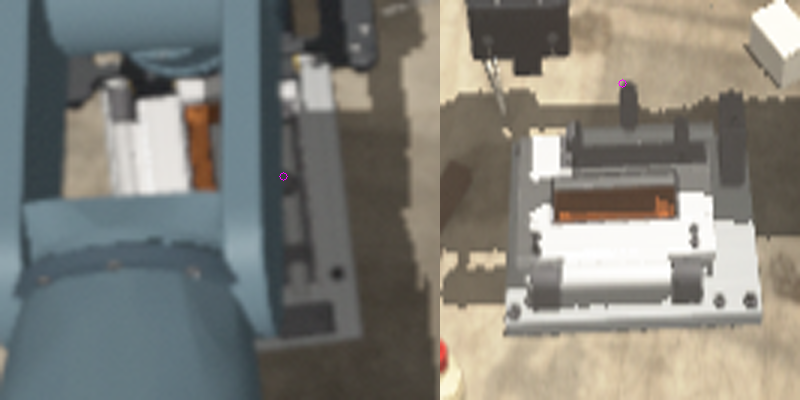

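The picture shows the leaf flat with the brown rib in its window, and the post's top at (629,83), about 4 mm further towards the keeper than the zero mark. Moving to grip it.

```bash
python3 inch.py '[[-0.03,0.01,0.01,0,0.003,0],[-0.06,0.018,0.015,0,0.003,0],[-0.074,0.0185,0.02,0,0.003,0],[-0.074,0.0185,0.02,0,0.003,0],[-0.074,0.0185,0.045,0,0.003,0],[-0.074,0.0185,0.065,0,0.003,0],[-0.074,0.0185,0.07,0,0.003,0],[-0.074,0.0185,0.07,0,0.003,0]]' 0.5; python3 -c "
from h import *
go(J(-.044,.012,.076),-JY)"; python3 inch.py '[[0,0,0,0,0,0],[0,0,0,0,0,0],[0,0,0,0,0,0],[0,0,0,0,0,0],[0,0,0,0,0,0],[0,0,0,0,0,0]]' 0.0 15; python3 -c "
from h import *
s=probe_bus.read_state();d=s['tool_pos']-[*O,0];print('jig',d@JX,d@JY,s['tool_pos'][2])"
```

```text
t: 22.93
tool_pos: [0.5027, 0.1352, 0.0767]
eef_rot: [-3.133, -0.221, 0.006]
wrist_force: [0.1, 0.5, 0.3]
opening: 0.501
gripper_force: 0.0
d [0.0005 0.0003 0.0007] w [-0.001   0.0036 -0.0003] rows 1.0 1.0
t: 23.43
tool_pos: [0.5046, 0.1363, 0.0799]
eef_rot: [-3.132, -0.221, -0.005]
wrist_force: [0.1, 5.1, 1.6]
opening: 0.16
gripper_force: 15.0
jig -0.042996383194470154 0.010423526465252051 0.07990013869431756
```

```bash
python3 inch.py '[[-0.004,0,0,0,0,0],[-0.009,0,0,0,0,0],[-0.014,0,0,0,0,0],[-0.019,0,0,0,0,0],[-0.023,0,0,0,0,0],[-0.026,0,0,0,0,0],[-0.026,0,0,0,0,0]]' - 30; python3 inch.py '[[-0.002,0,0,0,0,0],[-0.004,0,0,0,0,0],[-0.004,0,0,0,0,0]]'; python3 -c "
from h import *
s=probe_bus.read_state();d=s['tool_pos']-[*O,0];print('jig',d@JX,d@JY,s['tool_pos'][2])"
```

```text
t: 24.02
tool_pos: [0.4788, 0.1325, 0.0799]
eef_rot: [-3.132, -0.221, -0.006]
wrist_force: [0.3, 5.7, 3.0]
opening: 0.156
gripper_force: 30.0
t: 24.27
tool_pos: [0.4757, 0.132, 0.0799]
eef_rot: [-3.132, -0.22, -0.008]
wrist_force: [2.7, 5.9, -1.1]
opening: 0.158
gripper_force: 30.0
jig -0.04310399439061134 0.03965332707965149 0.07994529501407137
```

```bash
python3 inch.py '[[-0.002,0,0,0,0,0],[-0.003,0,0,0,0,0],[-0.004,0,0,0,0,0],[-0.004,0,0,0,0,0]]'; python3 -c "
from h import *
s=probe_bus.read_state();d=s['tool_pos']-[*O,0];print('jig',d@JX,d@JY,s['tool_pos'][2])"
```

```text
t: 24.6
tool_pos: [0.4752, 0.1322, 0.0808]
eef_rot: [-3.13, -0.219, -0.021]
wrist_force: [14.6, 11.4, -8.9]
opening: 0.158
gripper_force: 30.0
jig -0.04291019478999231 0.04009321956486033 0.08076309588377817
```

Stopped hard after 29.7 mm of travel, which with the starting 4 mm makes 34 mm. Release, rise, and check the post's place in the side picture.

```bash
python3 inch.py '[[0.003,0,0,0,0,0],[0.003,0,0,0,0,0],[0.003,0,0,0,0,0],[0.003,0,0,0,0,0],[0.003,0,0,0,0,0]]' 0.5; python3 inch.py '[[0,0,-0.02,0,0,0],[0,0,-0.06,0,0,0],[0,0,-0.1,0,0,0],[0,0,-0.14,0,0,0],[0,0,-0.17,0,0,0],[0,0,-0.17,0,0,0]]'
python3 - <<'E'
from h import *
s=viewer.capture("side");cv2.imwrite("pics/side7.png",s);cs=cal("side")
a=cv2.cvtColor(cv2.imread("pics/side6.png"),6);b=cv2.cvtColor(s,6)
for y in(.008,.012,.038,.042):print(y,proj(cs,[J(-.044,y,.078)]).round(1))
print(a[293,298:345].tolist());print(b[293,298:345].tolist())
E
```

```text
t: 25.02
tool_pos: [0.473, 0.1307, 0.0789]
eef_rot: [-3.133, -0.221, -0.001]
wrist_force: [-0.5, -0.2, 0.5]
opening: 0.499
gripper_force: 0.0
t: 25.52
tool_pos: [0.4765, 0.1308, 0.2562]
eef_rot: [3.134, 0.221, 0.021]
wrist_force: [0.8, 0.8, 0.9]
opening: 0.504
gripper_force: 0.0
0.008 [[310.4 292.8]]
0.012 [[312.1 292.7]]
0.038 [[322.7 292.4]]
0.042 [[324.4 292.3]]
[203, 200, 199, 195, 188, 178, 173, 172, 174, 177, 178, 152, 80, 83, 82, 82, 81, 99, 162, 162, 165, 167, 168, 169, 169, 169, 169, 171, 169, 164, 159, 161, 161, 160, 156, 157, 162, 161, 157, 161, 162, 161, 161, 162, 156, 108, 103]
[103, 102, 102, 99, 98, 94, 92, 92, 92, 93, 93, 94, 92, 94, 93, 91, 90, 86, 86, 87, 89, 89, 88, 86, 95, 106, 113, 112, 109, 91, 86, 86, 86, 86, 84, 85, 86, 86, 85, 86, 85, 85, 84, 86, 85, 86, 79]
```

The post moved from u=312 (y=12 mm) to u≈324 (y≈42 mm), which matches fully home. To be sure, I'll give it a short push from behind with closed fingers.

```bash
python3 -c "
from h import *
go(J(-.044,.016,.08),-JY)"
```

```text
d [ 0.0228 -0.0004  0.1731] w [ 0.0006 -0.0091 -0.0002] rows 5.0 1.0
```

```bash
python3 inch.py '[[0.023,0,0,0,0,0],[0.023,0,0,0,0,0],[0.023,0,0.04,0,0,0],[0.023,0,0.08,0,0,0],[0.023,0,0.12,0,0,0],[0.023,0,0.15,0,0,0],[0.023,0,0.168,0,0,0],[0.023,0,0.168,0,0,0]]' 0.0 20; python3 inch.py '[[-0.003,0,0,0,0,0],[-0.006,0,0,0,0,0],[-0.008,0,0,0,0,0],[-0.01,0,0,0,0,0],[-0.01,0,0,0,0,0]]'; python3 -c "
from h import *
s=probe_bus.read_state();d=s['tool_pos']-[*O,0];print('jig',d@JX,d@JY,s['tool_pos'][2])"
```

```text
t: 26.23
tool_pos: [0.4916, 0.1337, 0.0754]
eef_rot: [-3.133, -0.221, 0.013]
wrist_force: [0.0, 0.1, -0.3]
opening: 0.003
gripper_force: 0.0
t: 26.65
tool_pos: [0.4903, 0.1336, 0.0839]
eef_rot: [-3.132, -0.22, -0.02]
wrist_force: [10.8, 5.7, -7.2]
opening: 0.004
gripper_force: 5.7
jig -0.04358506349567075 0.02494760203099283 0.08393496697177415
```

The bolt doesn't move under 11 N, so it is against its stop. Back off, rise, hand in.

```bash
python3 inch.py '[[0.006,0,0,0,0,0],[0.008,0,0,0,0,0],[0.008,0,-0.03,0,0,0],[0.008,0,-0.07,0,0,0],[0.008,0,-0.11,0,0,0],[0.008,0,-0.15,0,0,0],[0.008,0,-0.15,0,0,0],[0.008,0,-0.15,0,0,0]]'; python3 -c "
from h import *
print(order.job_done())"
```

```text
t: 27.32
tool_pos: [0.4956, 0.1338, 0.2348]
eef_rot: [-3.134, -0.221, -0.013]
wrist_force: [0.3, 0.1, 0.4]
opening: 0.003
gripper_force: 0.0
the job is handed in; nothing more can be done
None
```

The job is handed in at 27.3 s of robot time: the ribbed bezel lies rib up in the nest, the leaf is closed over it with the rib in its window, and the bolt is pushed home against its stop; I last checked the two other bezels visually just after laying the ribbed one down, when both still stood in the rack.

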